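# Uncover the guide and hold the probe centred in it

### The job

Take the orange cap off the guide hole of the measuring stand and put it in the white dish. Then take the blue-headed probe out of its rack and lower it upright through the guide hole, without touching the stand, until the red ring on its stem is level with the top of the guide plate. Finish while still gripping the probe there, centred in the hole and touching nothing else; leave the yellow-headed probe and the vials alone.

Things in the scene. Friction and masses are not known exactly. Their poses are not given: they have to be found in the camera images.
- stand: Fixed measuring stand: grey base 135x110x10 mm; steel column (diameter 18) 66 mm along the stand's +x from the hole; level aluminium guide plate 56x56x8 mm, top at z 110 mm; black screw 10 mm above it over the column. Fixed glass cup below the hole: rim radius 33, rim z 70, inner floor z 14 mm. Origin on the worktop straight below the hole, z up.
- bore (a point): Centre of the guide hole (round, diameter 16 mm, right through, axis vertical) at the top face of the guide plate, 110 mm above the worktop.
- guide_cap: Orange plastic cap, a round disc of diameter 23 mm and 12 mm high, at the start lying on the guide plate over the hole, roughly centred. Origin at the centre of its underside. Two like caps farther back on the worktop are mere clutter.
- dish: Shallow white round dish, fixed, rim radius 45 mm, 18 mm high; inner floor 4 mm above the worktop. Origin at the centre of its underside, on the worktop.
- rack: Fixed probe rack 70x124x115 mm: grey base and cheeks, white top plate 50x110x8 mm, top at z 115 mm, with 12 mm holes at y = -35 and +35 mm in the rack's frame. Each holds a probe hanging by its head; which is where varies. Origin at the centre of its underside, z up.
- blue_probe: Probe to use, loose, 40 to 85 g: stem diameter 6 mm, 100 mm long; round blue head diameter 22 mm from 100 to 140 mm above the tip; black button on top to 144 mm. Hangs upright in the rack, head shoulder on the top plate, tip 15 mm above the worktop. Origin at the tip, z up the stem.
- blue_probe_mark (a point): Middle of the red ring (6 mm wide) on the blue probe's stem, on its axis, 65 mm above the tip.
- yellow_probe: Same probe with a yellow head, to be left in the rack (its top stands 159 mm above the worktop). Origin at the tip, z along the stem to the head.
- vial_a: Small brown vial with black cap, 22 mm diameter, 47 mm high, clutter at the back left, to be left alone. Origin at the centre of its underside.
- vial_b: Small white vial with blue cap, 22 mm diameter, 47 mm high, clutter at the back left, to be left alone. Origin at the centre of its underside.

How it is judged:
By the outcome, as a careful person would: the job done as asked, in the order asked, and still so for the second after the job is handed in, while the arm keeps its last pose, push and grip.
It also fails if it takes over 64 s, if anything falls off the work surface, if the arm or the gripper's body presses on something with over 40 N, if the wrist force passes 120 N, or if a joint passes its speed limit or range.

### The arm

A 6-joint arm with a two-finger parallel gripper is mounted at the origin on a cart in front of the work surface, level with it; the furniture and walls round the work are solid. World frame = base frame: x ahead of the robot, y to its left, z up, the work surface at z = 0. Lengths are in m, angles in rad, forces in N, time in s.
With the tool pointing down it reaches from about 0.25 to 0.8 m from the base axis. Payload 3.9 kg.
Tool frame: the origin (TCP) lies on the centre line of the jaws, within the pads' length; the fingertips stand 19 mm ahead of it and the grasp point (between the pads) is the TCP; x points along the fingers, z is the direction in which the jaws open and shut, and the axes are right-handed (so a half turn about x gives the same grasp; the last joint's range is limited). The gripper opens to 85 mm and grips with 20 to 120 N. Pads are 22 mm wide; open, the fingers measure 114 mm over their backs; the gripper's body (76 mm by 85 mm) begins 54 mm behind the grasp point. The pads swing forward as they close: fully open they stand 13 mm farther back than shut.
Start: joints at [-1.107, 0.26, -0.138, 1.173, 0, 1.571], TCP at [0.235, -0.47, 0.25] pointing down, gripper open.
Joint ranges: [-2.78, 2.78], [-0.83, 1.72], [-1.28, 1.37], [-1.9, 2.12], [-1.57, 1.48], [-3.14, 3.14]. Speed limits (rad/s): [2.57, 2.57, 3.14, 3.14, 3.14, 3.14].

### API

Orientations are given as a unit quaternion [x, y, z, w].
In Python, from plant import ctrl, imaging gives the robot as it stands.
- The arm moves only by the tool servo_tool, never from a script. Its argument "plan" is a list of rows, each a list of 2 entries, a list of its own where there are three numbers: the shift along the tool's x, y, z in mm, then the turn about the tool's x in degrees. A call has 1 to 10 rows; each row shifts and turns the commanded pose from where the row before left it, along the tool's axes as they then stand; what a row does not reach is not made up. A row lasts 1/10 s, in which the tool goes at most 50 mm and 8.59 degrees, less where a joint would pass 70% of its speed; a pose out of reach is approached as far as the arm can. A call with a gripper value outside its range is refused whole. "grip" is the finger opening in mm, from 0 to 85.4, set as the call begins (left out, the last holds). The fingers move at their own pace and stop on an object; "squeeze" is the grip in N (left out, the last holds). Time passes only in rows, so rows that do not move let the fingers close. It gives the time, the measured TCP pose, the force and the opening at its end, in the units of the state.
- ctrl.get_obs(): the state, without advancing time (a new reading comes with each control period).
- imaging.get_image(name): name is "scene" or "top" or "wrist"; returns the picture (400x640x3 uint8, red, green, blue); there is no depth.
- imaging.camera_params(name): a dict with "camera_matrix" (3x3 intrinsics, pixels), "k1" (the pictures are not rectified: a ray, as slopes to the right and down, at radius r is drawn at 1 + k1 r^2 times it, then the intrinsics apply), "position" and "attitude" of the camera in the world. Camera axes: x right, y down, z forward; pixel columns grow to the right and rows downward; lengths in m; the calibration is good to about 2 mm. A picture is of the moment at which its call begins: read the wrist's pose just before it. camera_params takes no time and is no camera call; for the wrist camera it gives the pose at the moment of the call.
- ctrl.job_done(): hands the job in, once; it reports no verdict.
The state is a dict: "clock": time; "qpos": joint angles; "qd": joint speeds; "joint_efforts": joint torques, N m; "tcp_pos": TCP position; "tcp_rot": TCP orientation; "ft_force": force on the tool from outside, world axes, zero at the start; "torque": the same for the moment, N m; "finger_gap": finger opening in m.
Only numpy, scipy, OpenCV 4.12 (cv2) and the standard library are available. Lean on these libraries where they do the work, as an engineer would, in place of code of your own. Each camera call takes 0.05 s, during which the arm holds its last target. There are 200 camera calls.

## Working session

There is one attempt and no reset: what is moved stays moved. The work goes in short steps, Python scripts to look and compute and a tool call to move; the robot and the scene stay as the last step left them, time stands still between calls to the robot, and variables do not carry over. Pictures are saved under pics/ and viewed, about 8 in all and at most 12, crops included, and the job is handed in when it is done.

Besides the shell and the picture viewer there is one more tool, called after ">>>" as a command line: name --argument value ..., lists and objects as JSON in quotes. servo_tool: Moves the arm, as the interface text tells. Its arguments: {"type":"object","properties":{"plan":{"type":"array"},"grip":{"type":"number"},"squeeze":{"type":"number"}},"required":["plan"]}

```bash
mkdir -p pics
cat > h.py <<'E'
import numpy as np, cv2
from scipy.spatial.transform import Rotation as R
from plant import ctrl, imaging
def cam(n):
    p=imaging.camera_params(n); return p
def save(n,f,crop=None,s=1):
    im=imaging.get_image(n); cv2.imwrite('pics/raw_'+f,im[:,:,::-1])
    if crop: x0,y0,x1,y1=crop; im=im[y0:y1,x0:x1]
    cv2.imwrite('pics/'+f,cv2.resize(im[:,:,::-1],None,fx=s,fy=s,interpolation=cv2.INTER_CUBIC))
E
python3 - <<'E'
from h import *
o=ctrl.get_obs(); print(o)
for n in("scene","top","wrist"): print(n,imaging.camera_params(n))
a=imaging.get_image("scene");b=imaging.get_image("top");c=imaging.get_image("wrist")
for n,i in zip("stw",(a,b,c)): cv2.imwrite(f'pics/{n}0.png',i[:,:,::-1])
E
```

```text
{'clock': 0.0, 'qpos': array([-1.10699590e+00,  2.60696720e-01, -1.39371939e-01,  1.17266051e+00,
        2.45328315e-05,  1.57075574e+00]), 'qd': array([ 0.00037532,  0.00036523,  0.00017922, -0.0007033 , -0.00075199,
        0.00033486]), 'joint_efforts': array([ 9.11208863e-04, -4.05677247e+01,  2.53922242e+01,  1.88667158e-02,
        4.77184687e-05, -3.05616140e-06]), 'tcp_pos': array([ 0.23458478, -0.46897384,  0.24945709]), 'tcp_rot': array([ 0.37205631,  0.60211338, -0.37132309,  0.60095985]), 'ft_force': array([-0.31274395, -0.70215392,  0.71264317]), 'torque': array([ 0.01474105, -0.0078293 ,  0.00689122]), 'finger_gap': 0.08530089936550747}
scene {'camera_matrix': array([[429.58776799,   0.        , 319.64175943],
       [  0.        , 429.58776799, 204.35189128],
       [  0.        ,   0.        ,   1.        ]]), 'k1': 0.004512252578821386, 'position': array([-0.38050258,  0.50805619,  0.66633738]), 'attitude': array([-0.43272942,  0.74094479, -0.44098255,  0.2632118 ])}
top {'camera_matrix': array([[387.3345537 ,   0.        , 320.71251973],
       [  0.        , 387.3345537 , 198.08775768],
       [  0.        ,   0.        ,   1.        ]]), 'k1': 0.009877209466885953, 'position': array([0.35156106, 0.02061474, 1.1267615 ]), 'attitude': array([ 0.70528888, -0.70391184,  0.06197447, -0.05687607])}
wrist {'camera_matrix': array([[317.84143717,   0.        , 322.90583657],
       [  0.        , 317.84143717, 202.22692651],
       [  0.        ,   0.        ,   1.        ]]), 'k1': -0.06418696447077853, 'position': array([ 0.29927767, -0.43749706,  0.37334091]), 'attitude': array([ 0.84219938, -0.52021622, -0.07499833,  0.12021044])}
```

View pics/t0.png

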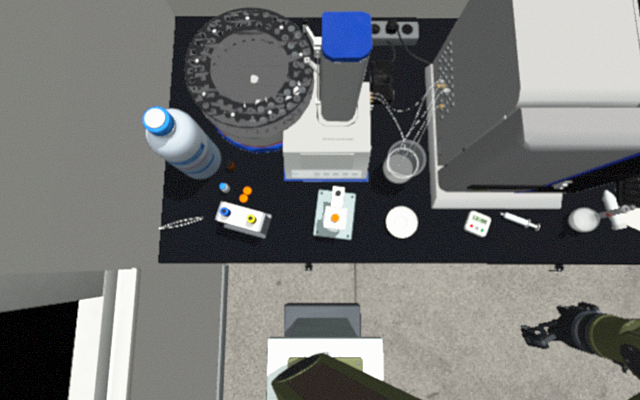

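View pics/s0.png

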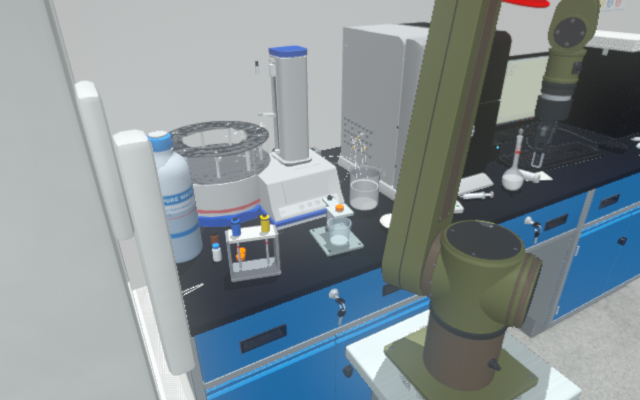

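The top view shows the blue head near (223,212), the yellow near (251,219), the orange cap near (335,218), the screw near (338,191) and the dish near (402,222). The scene view shows the blue head near (236,228), the cap near (340,208), and the dish partly hidden. I'll enlarge these next.

Run:
```python
import cv2,numpy as np
t=cv2.imread('pics/t0.png')[178:248,205:425]; s=cv2.imread('pics/s0.png')[180:285,215:405]
t=cv2.resize(t,None,fx=3.6,fy=3.6,interpolation=cv2.INTER_CUBIC); s=cv2.resize(s,None,fx=3.2,fy=3.2,interpolation=cv2.INTER_CUBIC)
w=max(t.shape[1],s.shape[1]); p=lambda i:np.pad(i,((0,0),(0,w-i.shape[1]),(0,0)))
o=np.vstack([p(t),p(s)]);print(o.shape,t.shape);cv2.imwrite('pics/c1.png',o)
```

```text
(588, 792, 3) (252, 792, 3)
```

View pics/c1.png

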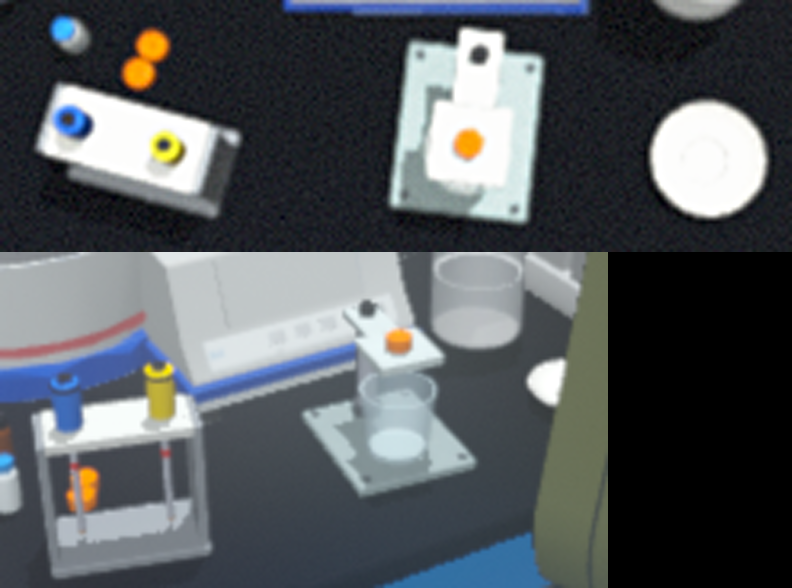

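In the crop: top view, cap (468,144), blue button (69,120), yellow button (164,145), screw (479,55), dish (708,159). Scene view, cap top (399,335), blue button (64,379), yellow button (158,368), screw (368,307).

```bash
cat >> h.py <<'E'
def ray(p,uv):
    K=p['camera_matrix'];k=p['k1']
    d=np.array([(uv[0]-K[0,2])/K[0,0],(uv[1]-K[1,2])/K[1,1]]);x=d.copy()
    for _ in range(20): x=d/(1+k*(x@x))
    v=R.from_quat(p['attitude']).apply([x[0],x[1],1]); return np.array(p['position']),v/np.linalg.norm(v)
def atz(p,uv,z):
    o,v=ray(p,uv); return o+v*(z-o[2])/v[2]
def tri(*pu):
    A=0;b=0
    for p,uv in pu:
        o,v=ray(p,uv);M=np.eye(3)-np.outer(v,v);A=A+M;b=b+M@o
    X=np.linalg.solve(A,b); return X,[np.linalg.norm(np.cross(X-ray(*q)[0],ray(*q)[1])) for q in pu]
def proj(p,X):
    c=R.from_quat(p['attitude']).inv().apply(np.array(X)-p['position']);x=c[:2]/c[2];x=x*(1+p['k1']*(x@x))
    return x*p['camera_matrix'][[0,1],[0,1]]+p['camera_matrix'][:2,2]
E
python3 - <<'E'
from h import *
np.set_printoptions(precision=4,suppress=True)
T=cam('top');S=cam('scene')
t=lambda x,y:(205-.5+(x+.5)/3.6,178-.5+(y+.5)/3.6)
s=lambda x,y:(215-.5+(x+.5)/3.2,180-.5+(y-252+.5)/3.2)
for n,a,b,z in [('cap',(468,144),(399,335),.122),('blue',(69,120),(64,379),.159),('yel',(164,145),(158,368),.159),('screw',(479,55),(368,307),.120)]:
    print(n,tri((T,t(*a)),(S,s(*b))),atz(T,t(*a),z),atz(S,s(*b),z))
print('dish',atz(T,t(708,159),.018))
print('plate',[atz(T,t(*q),.11)[:2] for q in[(436,99),(511,108),(502,187),(425,181)]])
print('rackplate',[atz(T,t(*q),.115)[:2] for q in[(60,85),(213,127),(198,193),(40,150)]])
E
```

```text
cap (array([ 0.4707, -0.0221,  0.1251]), [np.float64(0.0008773329427389964), np.float64(0.0008773329427390305)]) [ 0.4706 -0.023   0.122 ] [ 0.4761 -0.0244  0.122 ]
blue (array([0.4833, 0.259 , 0.158 ]), [np.float64(0.0015337268006300174), np.float64(0.0015337268006300152)]) [0.4825 0.2573 0.159 ] [0.483  0.2606 0.159 ]
yel (array([0.4659, 0.192 , 0.157 ]), [np.float64(0.001264803150877084), np.float64(0.0012648031508771362)]) [0.4651 0.1905 0.159 ] [0.4635 0.1942 0.159 ]
screw (array([ 0.5371, -0.0309,  0.1194]), [np.float64(0.0006575969460665756), np.float64(0.0006575969460667774)]) [ 0.5366 -0.0314  0.12  ] [ 0.5364 -0.0298  0.12  ]
dish [ 0.4713 -0.2192  0.018 ]
plate [array([ 0.5054, -0.    ]), array([ 0.4988, -0.0553]), array([ 0.4405, -0.0481]), array([0.4448, 0.0081])]
rackplate [array([0.5143, 0.2758]), array([0.4835, 0.163 ]), array([0.4353, 0.1726]), array([0.4664, 0.2881])]
```

View pics/w0.png

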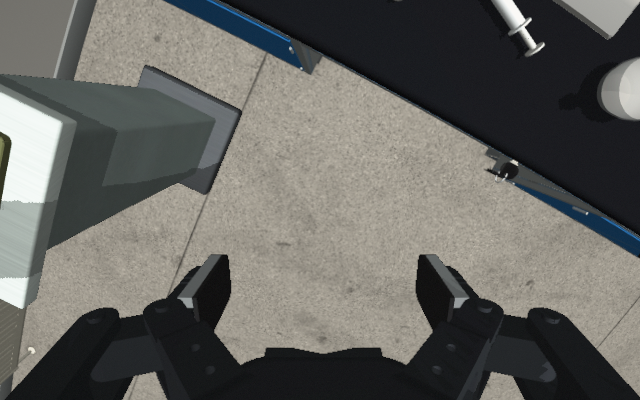

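The wrist view shows only floor and the open jaws. The jaws open along the image's horizontal.

```bash
cat >> h.py <<'E'
def go(p,yaw=None):
    """shift in tool mm after turning; turn deg; yaw = world direction (deg) of tool z, mod 180"""
    o=ctrl.get_obs();M=R.from_quat(o['tcp_rot']);X,Y,Z=M.as_matrix().T
    y0=np.degrees(np.arctan2(Z[1],Z[0]))
    th=0 if yaw is None else -((yaw-y0+90)%180-90)
    d=np.array(p)-o['tcp_pos']
    N=M*R.from_euler('x',th,degrees=True)
    print('t',round(o['clock'],2),'tcp',o['tcp_pos'].round(4),'zyaw',y0.round(2),'xdown',X.round(4),'q',o['qpos'].round(2),'gap',round(o['finger_gap'],4),'F',o['ft_force'].round(1))
    print('turn',round(th,2),'shift before turn',(M.inv().apply(d)*1000).round(1),'after turn',(N.inv().apply(d)*1000).round(1))
E
python3 - <<'E'
from h import *
print(R.from_quat(ctrl.get_obs()['tcp_rot']).as_matrix().round(3))
go([.471,-.023,.25],82.7)
E
```

```text
[[-0.001  0.894  0.447]
 [ 0.001  0.447 -0.894]
 [-1.     0.    -0.002]]
t 0.15 tcp [ 0.2347 -0.4691  0.2496] zyaw -63.43 xdown [-7.0e-04  1.4e-03 -1.0e+00] q [-1.11  0.26 -0.14  1.17  0.    1.57] gap 0.0852 F [-0.   0.4  0.2]
turn 33.87 shift before turn [ 1.000e-01  4.109e+02 -2.932e+02] after turn [ 1.000e-01  1.778e+02 -4.725e+02]
```

>>> servo_tool --plan '[[[0,20,-14],0],[[0,38,-27],0],[[0,40,-28.5],0],[[0,40,-28.5],0],[[0,40,-28.5],0],[[0,40,-28.5],0],[[0,40,-28.5],0],[[0,40,-28.5],0],[[0,38,-27],0],[[0,20,-14],0]]' --grip 50

```text
clock: 1.15
tcp_pos: [0.4411, -0.081, 0.2502]
tcp_rot: [0.371, 0.602, -0.37, 0.602]
ft_force: [-0.9, -0.5, -0.2]
finger_gap: 0.0499
```

>>> servo_tool --plan '[[[0,18,-13],0],[[0,18,-13],0],[[0,0,0],-8],[[0,0,0],-8],[[0,0,0],-8],[[0,0,0],-8],[[0,0,0],-8],[[0,0,0],-8],[[0,0,0],-8],[[0,0,0],0]]'

```text
clock: 2.15
tcp_pos: [0.4604, -0.0446, 0.25]
tcp_rot: [0.046, 0.706, -0.046, 0.705]
ft_force: [-0.3, -0.1, -0.4]
finger_gap: 0.0499
```

Run:
```python
from h import *
go([.471,-.023,.25],-7.3)
print(imaging.camera_params('wrist'))
save('wrist','w1.png')
```

```text
t 2.15 tcp [ 0.4604 -0.0446  0.25  ] zyaw -7.44 xdown [-6.e-04  1.e-04 -1.e+00] q [-0.1   0.15 -0.28  1.14  0.    1.6 ] gap 0.0499 F [-0.3 -0.1 -0.4]
turn -0.14 shift before turn [ 0.  22.8  7.7] after turn [ 0.  22.8  7.8]
{'camera_matrix': array([[317.84143717,   0.        , 322.90583657],
       [  0.        , 317.84143717, 202.22692651],
       [  0.        ,   0.        ,   1.        ]]), 'k1': -0.06418696447077853, 'position': array([0.47062803, 0.02578835, 0.37391703]), 'attitude': array([ 0.98780266, -0.06411011, -0.00949809,  0.14158246])}
```

View pics/w1.png

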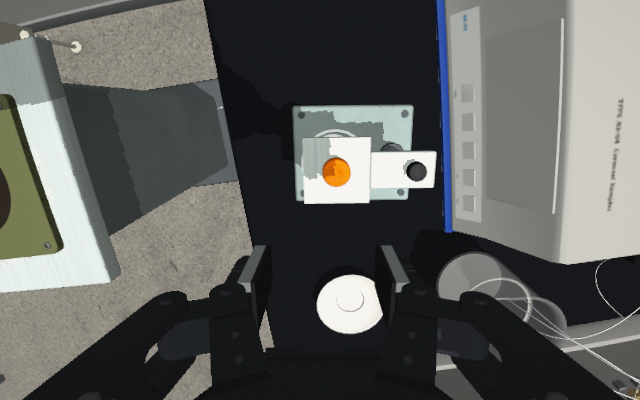

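The wrist view shows the cap near (336,172), the plate corners near (303,138), (370,137), (369,203) and (305,204), the screw near (416,171), and the dish below between the fingers.

Run:
```python
from h import *
np.set_printoptions(precision=4,suppress=True)
W=cam('wrist')
c=[atz(W,q,.11)[:2] for q in[(303,138),(370,137.5),(369,203),(305,204)]]
print(c,np.mean(c,0)); print('screw',atz(W,(416,171),.12))
im=cv2.imread('pics/w1.png');h=cv2.cvtColor(im,cv2.COLOR_BGR2HSV)
m=cv2.inRange(h,(5,150,120),(22,255,255));n,l,s,ce=cv2.connectedComponentsWithStats(m);i=1+s[1:,4].argmax();print(ce[i],s[i])
# model centroid: silhouette of the cap
def sil(x,y):
    a=np.linspace(0,2*np.pi,60);P=[proj(W,[x+.0115*np.cos(t),y+.0115*np.sin(t),z]) for t in a for z in(.110,.122)]
    hu=cv2.convexHull(np.array(P,np.float32));mm=cv2.moments(hu);return np.array([mm['m10']/mm['m00'],mm['m01']/mm['m00']])
from scipy.optimize import fsolve
print('cap',fsolve(lambda v:sil(*v)-ce[i],[.471,-.023]))
T=cam('top');print('cap pts tri', tri((T,(334.6,217.6)),(W,proj(W,[.471,-.023,.122]))))
```

```text
[array([0.4516, 0.0057]), array([ 0.5061, -0.0011]), array([ 0.5   , -0.0568]), array([ 0.4449, -0.0504])] [ 0.4756 -0.0256]
screw [ 0.5395 -0.0316  0.12  ]
[335.8478 171.5974] [323 158  27  28 611]
cap [ 0.4747 -0.0242]
cap pts tri (array([ 0.4709, -0.023 ,  0.1217]), [np.float64(0.00015833973022474584), np.float64(0.0001583397302247186)])
```

Run:
```python
from h import *
go([.4745,-.0243,.130])
```

```text
t 2.2 tcp [ 0.4604 -0.0446  0.2501] zyaw -7.58 xdown [-5.e-04  1.e-04 -1.e+00] q [-0.1   0.15 -0.28  1.14  0.    1.61] gap 0.0502 F [0.4 0.2 0.1]
turn 0 shift before turn [120.1  22.   11.3] after turn [120.1  22.   11.3]
```

>>> servo_tool --plan '[[[0,11,5.5],0],[[10,11,5.8],0],[[20,0,0],0],[[20,0,0],0],[[20,0,0],0],[[15,0,0],0],[[5,0,0],0],[[0,0,0],0]]' --grip 46

```text
clock: 3.0
tcp_pos: [0.4743, -0.0236, 0.1592]
tcp_rot: [0.046, 0.706, -0.046, 0.705]
ft_force: [-0.7, -0.3, -0.2]
finger_gap: 0.0463
```

Run:
```python
from h import *
go([.4745,-.0243,.130])
W=cam('wrist');save('wrist','w2.png',(220,130,440,330),3)
print(proj(W,[.4745,-.0243,.122]))
```

```text
t 3.0 tcp [ 0.4743 -0.0236  0.1592] zyaw -7.41 xdown [-2.1e-03  3.0e-04 -1.0e+00] q [-0.05  0.24 -0.42  0.92  0.    1.65] gap 0.0463 F [-0.7 -0.3 -0.2]
turn 0 shift before turn [29.2 -0.6  0.4] after turn [29.2 -0.6  0.4]
[321.81213858 245.13281689]
```

View pics/w2.png

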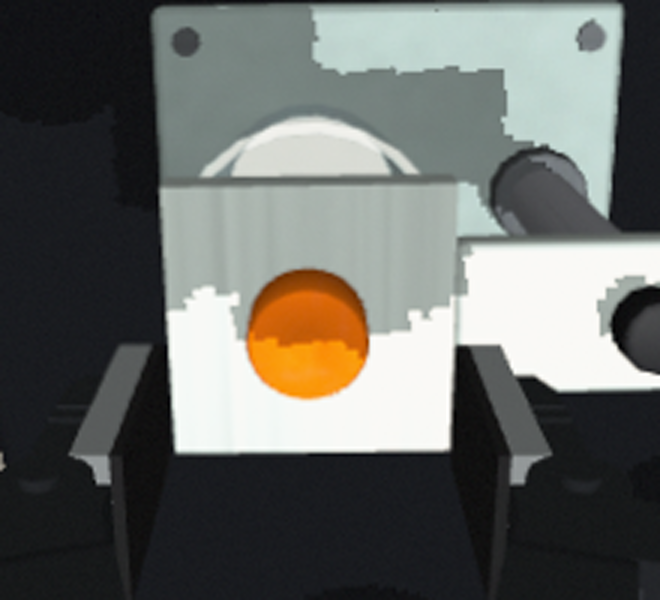

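The crop shows the cap's top centred near crop (308,340), which is about (322.6,243) in the full image. It is centred between the pads and on the plate. I'll descend now.

>>> servo_tool --plan '[[[10,0,0],0],[[10,0,0],0],[[6,0,0],0],[[2,0,0],0],[[0,0,0],0]]' --squeeze 30

```text
clock: 3.55
tcp_pos: [0.4743, -0.0243, 0.1319]
tcp_rot: [0.046, 0.706, -0.046, 0.705]
ft_force: [1.1, 0.2, 0.5]
finger_gap: 0.046
```

>>> servo_tool --plan '[[[0,0,0],0],[[0,0,0],0],[[0,0,0],0],[[0,0,0],0],[[0,0,0],0],[[0,0,0],0]]' --grip 15

```text
clock: 4.15
tcp_pos: [0.475, -0.0243, 0.1327]
tcp_rot: [0.046, 0.705, -0.046, 0.706]
ft_force: [-0.6, -0.4, 3.2]
finger_gap: 0.0201
```

>>> servo_tool --plan '[[[0,0,0],0],[[0,0,0],0]]'

```text
clock: 4.35
tcp_pos: [0.475, -0.0243, 0.1326]
tcp_rot: [0.046, 0.705, -0.046, 0.706]
ft_force: [-0.5, 0.4, 4.5]
finger_gap: 0.0203
```

Run:
```python
from h import *
go([.4745,-.0243,.130])
save('wrist','w3.png',(220,180,440,330),3)
```

```text
t 4.35 tcp [ 0.475  -0.0243  0.1326] zyaw -7.43 xdown [ 8.e-04 -1.e-04 -1.e+00] q [-0.05  0.26 -0.47  0.84 -0.    1.65] gap 0.0203 F [-0.5  0.4  4.5]
turn 0 shift before turn [ 2.6 -0.  -0.5] after turn [ 2.6 -0.  -0.5]
```

View pics/w3.png

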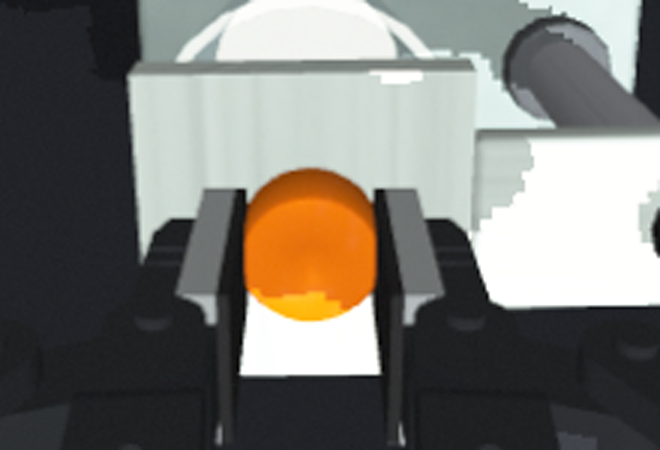

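The pads close on the cap on both sides, at gap 20 mm. Lifting.

>>> servo_tool --plan '[[[-2,0,0],0],[[-5,0,0],0],[[-10,0,0],0],[[-15,0,0],0],[[-15,0,0],0],[[-10,0,0],0],[[0,0,0],0]]'

```text
clock: 5.1
tcp_pos: [0.4759, -0.0243, 0.191]
tcp_rot: [0.046, 0.704, -0.046, 0.707]
ft_force: [0.7, 0.1, 1.0]
finger_gap: 0.0202
```

Run:
```python
from h import *
go([.473,-.2195,.19])
save('wrist','w4.png',(180,100,480,330),2.6)
print(cam('wrist')['position'])
```

```text
t 5.1 tcp [ 0.4759 -0.0243  0.191 ] zyaw -7.43 xdown [ 3.3e-03 -2.0e-04 -1.0e+00] q [-0.05  0.21 -0.37  0.99  0.    1.65] gap 0.0202 F [0.7 0.1 1. ]
turn 0 shift before turn [   1.  -193.9   22.4] after turn [   1.  -193.9   22.4]
[0.48518963 0.04611178 0.31393578]
```

View pics/w4.png

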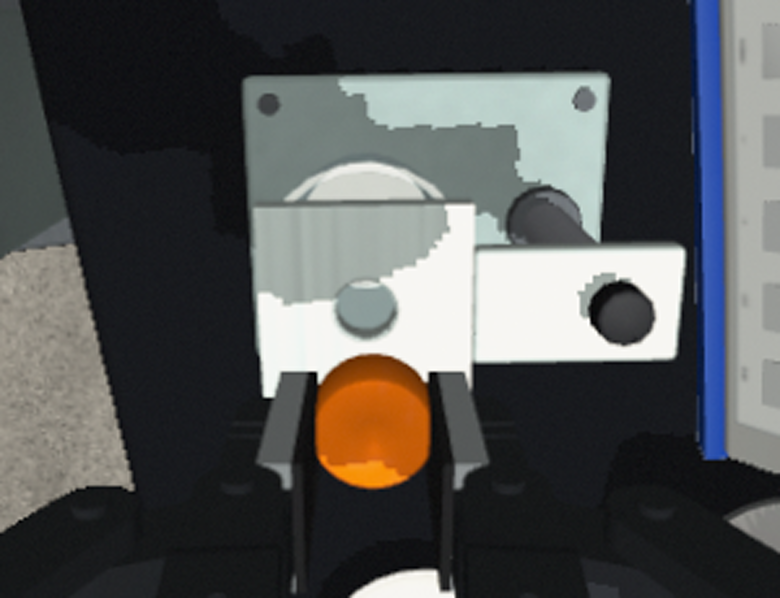

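The hole is uncovered, near crop (366,307), and the cap is held. I'll move to the dish.

>>> servo_tool --plan '[[[0,-20,2],0],[[0,-40,4],0],[[0,-40,5],0],[[0,-40,5],0],[[0,-36,4],0],[[20,-19,2],0],[[30,0,0],0],[[30,0,0],0],[[20,0,0],0],[[0,0,0],0]]'

```text
clock: 6.15
tcp_pos: [0.4681, -0.2191, 0.0858]
tcp_rot: [0.047, 0.708, -0.045, 0.703]
ft_force: [-1.3, 1.1, -0.9]
finger_gap: 0.0202
```

Run:
```python
from h import *
import pickle
go([.474,-.2195,.030])
W=cam('wrist');W2=dict(W);
pickle.dump(W,open('pics/w5.pkl','wb'))
im=imaging.get_image('wrist');cv2.imwrite('pics/w5.png',im[:,:,::-1])
print('dish centre proj',proj(W,[.4725,-.2195,.018]))
# white blob
g=im.min(2);m=(g>190).astype(np.uint8);n,l,s,c=cv2.connectedComponentsWithStats(m)
for i in range(1,n):
    if s[i,4]>300: print(s[i],c[i].round(1))
```

```text
t 6.15 tcp [ 0.4681 -0.2191  0.0858] zyaw -7.44 xdown [-0.0073  0.0035 -1.    ] q [-0.44  0.38 -0.43  0.77  0.    1.26] gap 0.0202 F [-1.3  1.1 -0.9]
turn 0 shift before turn [55.7  0.3  6.4] after turn [55.7  0.3  6.4]
dish centre proj [329.10367744 224.65838118]
[ 45 131  74  25 784] [ 82.9 142.5]
[ 571  134   69  161 1189] [599.4 232.5]
[  0 141  39  24 350] [ 17.9 151.6]
[    0   148   176   212 13039] [ 86.  231.1]
[  264   155   138   114 10662] [334.1 206.8]
[ 506  160   57   84 3361] [533.7 203.8]
[   0  252   68  129 2498] [ 27. 318.]
[152 268  39  37 411] [174.8 285.4]
[ 536  328  104   40 1218] [588.6 343.3]
```

>>> servo_tool --plan '[[[0,0,3],0],[[20,0,3],0],[[20,0,0],0],[[12,0,0],0],[[3,0,0],0],[[0,0,0],0]]'

```text
clock: 6.8
tcp_pos: [0.4775, -0.2213, 0.0346]
tcp_rot: [0.046, 0.706, -0.046, 0.706]
ft_force: [-0.7, -0.1, 0.2]
finger_gap: 0.0203
```

Run:
```python
from h import *
go([.4745,-.2195,.030])
```

```text
t 6.8 tcp [ 0.4775 -0.2213  0.0346] zyaw -7.42 xdown [ 2.e-04 -1.e-04 -1.e+00] q [-0.43  0.45 -0.48  0.64 -0.    1.27] gap 0.0203 F [-0.7 -0.1  0.2]
turn 0 shift before turn [ 4.6  1.4 -3.2] after turn [ 4.6  1.4 -3.2]
```

>>> servo_tool --plan '[[[2,0,-1.5],0],[[2,0,-1],0],[[0,0,0],0],[[0,0,0],0]]'

```text
clock: 7.2
tcp_pos: [0.4749, -0.221, 0.0306]
tcp_rot: [0.046, 0.705, -0.046, 0.706]
ft_force: [-0.7, 0.3, -0.1]
finger_gap: 0.0203
```

>>> servo_tool --plan '[[[0,0,0],0],[[0,0,0],0],[[0,0,0],0],[[0,0,0],0],[[-10,0,0],0],[[-25,0,0],0],[[-40,0,0],0],[[-40,0,0],0],[[-30,0,0],0],[[-10,0,0],0]]' --grip 40

```text
clock: 8.2
tcp_pos: [0.4768, -0.2219, 0.1897]
tcp_rot: [0.045, 0.703, -0.047, 0.708]
ft_force: [0.6, -0.9, -0.1]
finger_gap: 0.0403
```

Run:
```python
from h import *
go([.4755,-.06,.19])
W=cam('wrist');im=imaging.get_image('wrist');h=cv2.cvtColor(im,cv2.COLOR_RGB2HSV)
m=cv2.inRange(h,(5,150,120),(22,255,255));n,l,s,ce=cv2.connectedComponentsWithStats(m)
for i in range(1,n):
    if s[i,4]>100: print(s[i],ce[i],atz(W,ce[i],.012))
cv2.imwrite('pics/w6.png',im[:,:,::-1])
```

```text
t 8.2 tcp [ 0.4768 -0.2219  0.1897] zyaw -7.42 xdown [ 0.0065 -0.003  -1.    ] q [-0.44  0.29 -0.26  1.01  0.    1.26] gap 0.0403 F [ 0.6 -0.9 -0.1]
turn 0 shift before turn [ -0.8 160.3 -22.2] after turn [ -0.8 160.3 -22.2]
[309 172  22  24 266] [318.27067669 184.70676692] [ 0.47449895 -0.22130895  0.012     ]
```

The cap lies in the dish at about (0.4745, -0.221). Next I'll look at the hole from two places on the way to the rack.

>>> servo_tool --plan '[[[0,20,-3],0],[[0,40,-5],0],[[0,40,-5],0],[[0,40,-6],0],[[0,20,-3],0],[[0,0,0],0],[[0,0,0],0],[[0,0,0],0]]'

```text
clock: 9.05
tcp_pos: [0.4734, -0.0603, 0.1847]
tcp_rot: [0.046, 0.706, -0.046, 0.705]
ft_force: [-0.5, -0.2, 0.1]
finger_gap: 0.04
```

Run:
```python
from h import *
import pickle
go([.4755,-.01,.25])
W=cam('wrist');im=imaging.get_image('wrist');pickle.dump(W,open('pics/h1.pkl','wb'));cv2.imwrite('pics/h1.png',im[:,:,::-1])
print(proj(W,[.4755,-.0245,.11]))
```

```text
t 9.05 tcp [ 0.4734 -0.0603  0.1847] zyaw -7.48 xdown [-1.e-03 -4.e-04 -1.e+00] q [-0.13  0.22 -0.37  0.98 -0.    1.58] gap 0.04 F [-0.5 -0.2  0.1]
turn 0 shift before turn [-65.3  50.1  -4.5] after turn [-65.3  50.1  -4.5]
[317.41197138 167.63360375]
```

>>> servo_tool --plan '[[[-25,20,0],0],[[-25,20,0],0],[[0,10,0],0],[[0,0,0],0],[[0,0,0],0],[[0,0,0],0]]'

```text
clock: 9.7
tcp_pos: [0.4793, -0.0107, 0.2342]
tcp_rot: [0.046, 0.706, -0.046, 0.705]
ft_force: [-0.6, 0.0, 0.4]
finger_gap: 0.0398
```

Run:
```python
from h import *
import pickle
W=cam('wrist');im=imaging.get_image('wrist');pickle.dump(W,open('pics/h2.pkl','wb'));cv2.imwrite('pics/h2.png',im[:,:,::-1])
go([.48,.25,.25],-14.6)
o=[]
for k in(1,2):
    W=pickle.load(open(f'pics/h{k}.pkl','rb'));c=np.round(proj(W,[.4755,-.0245,.11])).astype(int);print(c)
    i=cv2.imread(f'pics/h{k}.png')[c[1]-38:c[1]+38,c[0]-38:c[0]+38];o.append(cv2.resize(i,None,fx=5,fy=5,interpolation=cv2.INTER_CUBIC))
cv2.imwrite('pics/hc.png',np.hstack(o))
```

```text
t 9.75 tcp [ 0.4793 -0.0106  0.2343] zyaw -7.49 xdown [-2.1e-03 -2.0e-04 -1.0e+00] q [-0.02  0.19 -0.27  1.11 -0.    1.68] gap 0.04 F [-0.2  0.7  0. ]
turn 7.11 shift before turn [-15.7 258.5 -33.4] after turn [-15.7 252.4 -65.1]
[317 168]
[320 217]
```

View pics/hc.png

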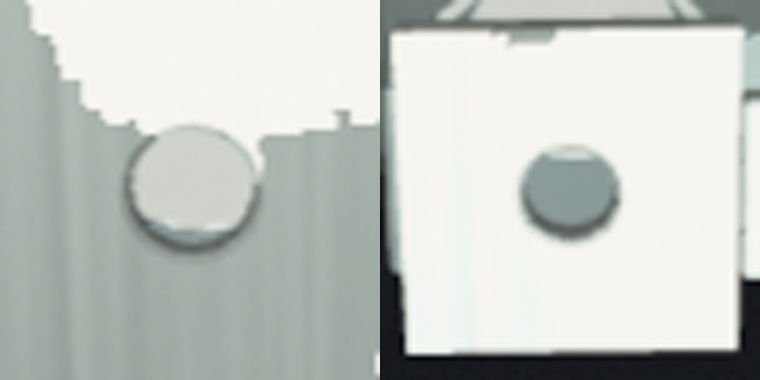

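The hole rim is centred at crop (193,187) in the first view and (190,192) in the second.

Run:
```python
from h import *
import pickle
W1=pickle.load(open('pics/h1.pkl','rb'));W2=pickle.load(open('pics/h2.pkl','rb'))
f=lambda c,x,y:(c[0]-38-.5+(x+.5)/5,c[1]-38-.5+(y+.5)/5)
a=f((317,168),193,187);b=f((320,217),190,192)
print(tri((W1,a),(W2,b)),atz(W1,a,.11),atz(W2,b,.11))
```

```text
(array([ 0.47554977, -0.02360274,  0.1127822 ]), [np.float64(1.169796674417557e-05), np.float64(1.169796674414387e-05)]) [ 0.47542181 -0.02408186  0.11      ] [ 0.47540032 -0.02454948  0.11      ]
```

>>> servo_tool --plan '[[[-15,18,-2],0],[[0,40,-6],0],[[0,45,-7],0],[[0,45,-7],0],[[0,45,-7],0],[[0,25,-4],0],[[0,14,-2],7],[[0,0,0],0],[[0,0,0],0],[[0,0,0],0]]' --grip 46

```text
clock: 10.75
tcp_pos: [0.4753, 0.2234, 0.25]
tcp_rot: [0.088, 0.702, -0.089, 0.701]
ft_force: [0.8, -0.1, 0.3]
finger_gap: 0.0457
```

Run:
```python
from h import *
import pickle
go([.484,.257,.25],-14.6)
W=cam('wrist');im=imaging.get_image('wrist');pickle.dump(W,open('pics/b1.pkl','wb'));cv2.imwrite('pics/b1.png',im[:,:,::-1])
print(proj(W,[.484,.2585,.159]),proj(W,[.466,.192,.159]))
```

```text
t 10.75 tcp [0.4753 0.2234 0.25  ] zyaw -14.42 xdown [-7.e-04 -8.e-04 -1.e+00] q [ 0.44  0.26 -0.14  1.17 -0.    2.26] gap 0.0457 F [ 0.8 -0.1  0.3]
turn 0.18 shift before turn [ 0.  34.7  0.1] after turn [ 0.  34.7 -0. ]
[321.08643056 162.95140285] [320.04306508 255.2699701 ]
```

>>> servo_tool --plan '[[[10,15,0],0],[[10,15,0],0],[[0,0,0],0],[[0,0,0],0],[[0,0,0],0]]'

```text
clock: 11.3
tcp_pos: [0.4827, 0.2538, 0.2302]
tcp_rot: [0.088, 0.702, -0.089, 0.701]
ft_force: [-0.0, -0.6, 0.5]
finger_gap: 0.046
```

Run:
```python
from h import *
import pickle
W=cam('wrist');im=imaging.get_image('wrist');pickle.dump(W,open('pics/b2.pkl','wb'));cv2.imwrite('pics/b2.png',im[:,:,::-1])
go([.484,.2585,.25],-14.6)
o=[]
for k in(1,2):
    W=pickle.load(open(f'pics/b{k}.pkl','rb'));c=np.round(proj(W,[.484,.2585,.159])).astype(int);print(c)
    i=cv2.imread(f'pics/b{k}.png')
    i=i[c[1]-60:c[1]+80,c[0]-48:c[0]+48];print(i.shape);o.append(cv2.resize(i,None,fx=4,fy=4,interpolation=cv2.INTER_CUBIC))
cv2.imwrite('pics/bc.png',np.hstack(o))
```

```text
t 11.35 tcp [0.4828 0.2537 0.2304] zyaw -14.42 xdown [-1.e-04 -2.e-04 -1.e+00] q [ 0.48  0.3  -0.13  1.14 -0.    2.31] gap 0.0462 F [-0.2  0.5 -0.7]
turn 0.18 shift before turn [-19.6   4.9  -0. ] after turn [-19.6   4.9  -0. ]
[321 163]
(140, 96, 3)
[322 216]
(140, 96, 3)
```

View pics/bc.png

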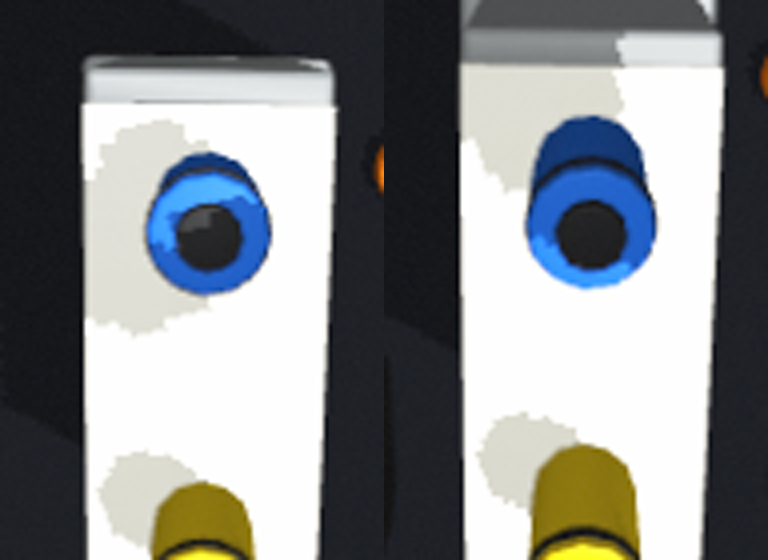

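The blue head's top face is centred at crop (209,232) in the first view and (207.5,224) in the second.

Run:
```python
from h import *
import pickle
W1=pickle.load(open('pics/b1.pkl','rb'));W2=pickle.load(open('pics/b2.pkl','rb'))
f=lambda c,x,y:(c[0]-48-.5+(x+.5)/4,c[1]-60-.5+(y+.5)/4)
a=f((321,163),209,232);b=f((322,216),207.5,224)
print(tri((W1,a),(W2,b)),atz(W1,a,.155),atz(W2,b,.155))
go([.4865,.2585,.138],-14.6)
```

```text
(array([0.48663214, 0.25820029, 0.1511612 ]), [np.float64(2.086720311432825e-06), np.float64(2.0867203113097586e-06)]) [0.4867577  0.25878875 0.155     ] [0.4869137  0.25941893 0.155     ]
t 11.35 tcp [0.4828 0.2537 0.2304] zyaw -14.42 xdown [-1.e-04 -2.e-04 -1.e+00] q [ 0.48  0.3  -0.13  1.14 -0.    2.31] gap 0.0462 F [-0.2  0.5 -0.7]
turn 0.18 shift before turn [92.4  5.6  2.4] after turn [92.4  5.6  2.4]
```

>>> servo_tool --plan '[[[0,6,2.5],0],[[10,0,0],0],[[20,0,0],0],[[25,0,0],0],[[20,0,0],0],[[10,0,0],0],[[5,0,0],0],[[0,0,0],0],[[0,0,0],0]]'

```text
clock: 12.25
tcp_pos: [0.4874, 0.2593, 0.1411]
tcp_rot: [0.089, 0.701, -0.088, 0.702]
ft_force: [-0.6, 0.1, 0.2]
finger_gap: 0.0459
```

Run:
```python
from h import *
go([.4868,.259,.140],-14.6)
```

```text
t 12.25 tcp [0.4874 0.2593 0.1411] zyaw -14.43 xdown [ 1.3e-03  7.0e-04 -1.0e+00] q [ 0.49  0.37 -0.27  0.93  0.    2.31] gap 0.0459 F [-0.6  0.1  0.2]
turn 0.17 shift before turn [ 1.1 -0.4 -0.5] after turn [ 1.1 -0.4 -0.5]
```

>>> servo_tool --plan '[[[0,0,0],0],[[0,0,0],0],[[0,0,0],0],[[0,0,0],0],[[0,0,0],0],[[0,0,0],0],[[0,0,0],0],[[0,0,0],0]]' --grip 12 --squeeze 50

```text
clock: 13.05
tcp_pos: [0.4874, 0.2593, 0.1414]
tcp_rot: [0.089, 0.701, -0.088, 0.702]
ft_force: [-0.8, -0.6, 5.4]
finger_gap: 0.0206
```

Run:
```python
from h import *
go([.4868,.259,.265],-14.6)
```

```text
t 13.05 tcp [0.4874 0.2593 0.1414] zyaw -14.43 xdown [ 0.0018  0.001  -1.    ] q [ 0.49  0.37 -0.27  0.93  0.    2.31] gap 0.0206 F [-0.8 -0.6  5.4]
turn 0.17 shift before turn [-123.6   -0.3   -0.3] after turn [-123.6   -0.3   -0.3]
```

>>> servo_tool --plan '[[[-3,0,0],0],[[-8,0,0],0],[[-12,0,0],0],[[-14,0,0],0],[[-14,0,0],0],[[-14,0,0],0],[[-14,0,0],0],[[-14,0,0],0],[[-14,0,0],0],[[-14,0,0],0]]'

```text
clock: 14.05
tcp_pos: [0.4868, 0.2589, 0.2628]
tcp_rot: [0.089, 0.701, -0.089, 0.702]
ft_force: [0.1, 0.6, -0.5]
finger_gap: 0.0209
```

>>> servo_tool --plan '[[[-12,0,0],0],[[-6,0,0],0],[[0,0,0],0],[[0,0,0],0]]'

```text
clock: 14.45
tcp_pos: [0.4866, 0.2589, 0.279]
tcp_rot: [0.089, 0.702, -0.089, 0.701]
ft_force: [-0.1, -0.3, -0.3]
finger_gap: 0.0203
```

Run:
```python
from h import *
go([.4755,-.0242,.28],-14.6)
```

```text
t 14.45 tcp [0.4866 0.2589 0.279 ] zyaw -14.43 xdown [-5.e-04 -2.e-04 -1.e+00] q [ 0.49  0.3  -0.01  1.26  0.    2.31] gap 0.0203 F [-0.1 -0.3 -0.3]
turn 0.17 shift before turn [  -0.9 -276.9   59.8] after turn [  -0.9 -276.7   60.6]
```

>>> servo_tool --plan '[[[-10,0,0],0],[[-12,0,0],0],[[-3,-10,2],0],[[0,-22,4.8],0],[[0,-30,6.5],0],[[0,-32,7],0],[[0,-32,7],0],[[0,-32,7],0],[[0,-32,7],0],[[0,-30,6.5],0]]'

```text
clock: 15.45
tcp_pos: [0.4778, 0.032, 0.3048]
tcp_rot: [0.089, 0.701, -0.089, 0.702]
ft_force: [0.9, 0.4, -0.3]
finger_gap: 0.0208
```

>>> servo_tool --plan '[[[0,-28,6],0],[[0,-18,4],0],[[0,-8,2],0],[[0,0,0],0],[[0,0,0],0],[[0,0,0],0],[[0,0,0],0]]'

```text
clock: 16.15
tcp_pos: [0.4764, -0.0205, 0.3043]
tcp_rot: [0.088, 0.702, -0.088, 0.702]
ft_force: [-0.3, -0.1, -0.7]
finger_gap: 0.0206
```

Run:
```python
from h import *
go([.4755,-.0242,.262])
```

```text
t 16.15 tcp [ 0.4764 -0.0205  0.3043] zyaw -14.34 xdown [-1.e-04  2.e-04 -1.e+00] q [-0.04  0.16 -0.13  1.28  0.    1.78] gap 0.0206 F [-0.3 -0.1 -0.7]
turn 0 shift before turn [42.3 -3.8  0. ] after turn [42.3 -3.8  0. ]
```

>>> servo_tool --plan '[[[8,-1.8,0],0],[[14,-2,0],0],[[14,0,0],0],[[6,0,0],0],[[0,0,0],0],[[0,0,0],0],[[0,0,0],0],[[0,0,0],0]]'

```text
clock: 16.95
tcp_pos: [0.4759, -0.025, 0.2629]
tcp_rot: [0.089, 0.701, -0.089, 0.702]
ft_force: [1.2, 0.9, -0.6]
finger_gap: 0.0208
```

Run:
```python
from h import *
import pickle
go([.4755,-.0242,.172])
o=ctrl.get_obs();t=o['tcp_pos']
W=cam('wrist');S=cam('scene');a=imaging.get_image('wrist')[:,:,::-1];b=imaging.get_image('scene')[:,:,::-1]
pickle.dump(W,open('pics/p1.pkl','wb'));cv2.imwrite('pics/p1w.png',a);cv2.imwrite('pics/p1s.png',b)
tip=t+[0,0,-.1264]
print('pred tip W',proj(W,tip),'ring',proj(W,tip+[0,0,.065]),'sh',proj(W,tip+[0,0,.1]),'hole',proj(W,[.4755,-.0242,.11]))
print('pred tip S',proj(S,tip),'ring',proj(S,tip+[0,0,.065]),'hole',proj(S,[.4755,-.0242,.11]))
i=cv2.resize(a[170:290,275:375],None,fx=4.5,fy=4.5,interpolation=cv2.INTER_CUBIC)
j=cv2.resize(b[145:235,310:370],None,fx=6,fy=6,interpolation=cv2.INTER_CUBIC)
print(i.shape,j.shape);cv2.imwrite('pics/pc.png',np.hstack([i,j]))
```

```text
t 16.95 tcp [ 0.4759 -0.025   0.2629] zyaw -14.42 xdown [ 1.3e-03 -1.0e-04 -1.0e+00] q [-0.05  0.17 -0.22  1.18 -0.    1.77] gap 0.0208 F [ 1.2  0.9 -0.6]
turn 0 shift before turn [90.9  0.6 -0.7] after turn [90.9  0.6 -0.7]
pred tip W [321.4616973  199.93336625] ring [321.15595462 228.50568707] sh [320.89698241 252.8199922 ] hole [320.88465267 191.13703107]
pred tip S [339.64786482 200.74669932] ring [339.99127086 178.42509798] hole [339.33991837 209.64887364]
(540, 450, 3) (540, 360, 3)
```

View pics/pc.png

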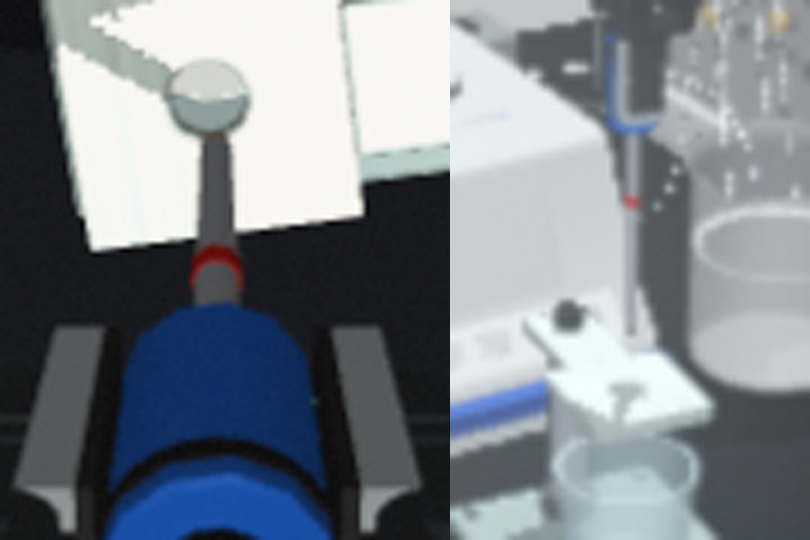

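The wrist crop shows the stem's tip near crop (217,137) and the ring near (217,268), just right of the hole's centre at (208.5,97). The scene crop shows an upright stem above the hole, with its ring at (181,202) and tip at (180,333). I'll fit the ring and stem by code.

```bash
cat > fit.py <<'E'
from h import *
import pickle
from scipy.optimize import least_squares
def redc(im,box):
    x0,y0,x1,y1=box;r=im[y0:y1,x0:x1].astype(int);m=(r[:,:,2]-np.maximum(r[:,:,0],r[:,:,1])>45)
    w=np.where(m,r[:,:,2]-np.maximum(r[:,:,0],r[:,:,1]),0).astype(float)
    yy,xx=np.mgrid[y0:y1,x0:x1];return np.array([(w*xx).sum(),(w*yy).sum()])/w.sum(),m.sum()
def ringc(P,X,r=.003,h=.006):
    # area centroid of the visible cylinder side
    tot=0;acc=np.zeros(2);n=24
    for k in range(n):
        a,b=2*np.pi*k/n,2*np.pi*(k+1)/n;mid=(a+b)/2
        if np.dot([np.cos(mid),np.sin(mid)],(P['position']-X)[:2])<r: continue
        q=np.array([proj(P,X+[r*np.cos(t),r*np.sin(t),z]) for t,z in((a,-h/2),(b,-h/2),(b,h/2),(a,h/2))],np.float32)
        A=cv2.contourArea(q);acc+=A*q.mean(0);tot+=A
    return acc/tot
E
python3 - <<'E'
from fit import *
W=pickle.load(open('pics/p1.pkl','rb'));S=cam('scene')
a=cv2.imread('pics/p1w.png');b=cv2.imread('pics/p1s.png')
cw,n1=redc(a,(305,215,340,245));cs,n2=redc(b,(330,170,350,188));print(cw,n1,cs,n2)
t=ctrl.get_obs()['tcp_pos'];X0=np.array([.4759,-.025,.2015])
r=least_squares(lambda X:np.r_[ringc(W,X)-cw,ringc(S,X)-cs],X0,x_scale=.001,diff_step=1e-4)
print('ring both',r.x,r.fun,'tcp',t, 'z off',t[2]-r.x[2])
# wrist alone with y fixed at tcp y
r=least_squares(lambda v:ringc(W,np.array([v[0],t[1],v[1]]))-cw,[.476,.2015],x_scale=.001,diff_step=1e-4);print('wrist only, y=tcp',r.x,r.fun)
print('pred ring at x0',ringc(W,X0),ringc(S,X0))
E
```

```text
[322.5624433  227.34804959] 46 [339.67195767 178.28042328] 3
ring both [ 0.47655438 -0.02606701  0.20311885] [ 0.01805575 -0.13901456  0.54635732 -0.21867539] tcp [ 0.47577094 -0.02499863  0.2627509 ] z off 0.05963204833782568
wrist only, y=tcp [0.47681615 0.20625249] [-6.65715737e-06 -3.92034056e-06]
pred ring at x0 [321.17992573 224.96656859] [339.989353   178.81375858]
```

>>> servo_tool --plan '[[[0,0.7,-1.5],0],[[4,0,0],0],[[8,0,0],0],[[10,0,0],0],[[10,0,0],0],[[10,0,0],0],[[10,0,0],0],[[10,0,0],0],[[8,0,0],0],[[4,0,0],0]]'

```text
clock: 18.05
tcp_pos: [0.4737, -0.0239, 0.1872]
tcp_rot: [0.089, 0.702, -0.089, 0.701]
ft_force: [-0.3, 0.2, -0.8]
finger_gap: 0.0205
```

>>> servo_tool --plan '[[[1,0,0],0],[[0,0,0],0],[[0,0,0],0],[[0,0,0],0]]'

```text
clock: 18.45
tcp_pos: [0.4746, -0.024, 0.1878]
tcp_rot: [0.089, 0.701, -0.089, 0.702]
ft_force: [0.5, 0.1, -0.2]
finger_gap: 0.0203
```

Run:
```python
from fit import *
go([.4755,-.0242,.171])
W=cam('wrist');S=cam('scene');a=imaging.get_image('wrist')[:,:,::-1];b=imaging.get_image('scene')[:,:,::-1]
pickle.dump(W,open('pics/p2.pkl','wb'));cv2.imwrite('pics/p2w.png',a);cv2.imwrite('pics/p2s.png',b)
t=ctrl.get_obs()['tcp_pos']
p=proj(W,t-[0,0,.061]).astype(int);print('ring about',p,'hole',proj(W,[.4755,-.0242,.11]))
cw,n1=redc(a,(p[0]-14,p[1]-18,p[0]+16,p[1]+14));cs,n2=redc(b,(330,180,350,215));print(cw,n1,cs,n2)
r=least_squares(lambda X:np.r_[ringc(W,X)-cw,ringc(S,X)-cs],t-[0,0,.061],x_scale=.001,diff_step=1e-4)
print('ring both',r.x,r.fun,'z off',t[2]-r.x[2])
# stem columns in rows above the ring (dark stem on white plate)
g=a.max(2)
for v in range(p[1]-26,p[1]+10,3): print(v,''.join('%4d'%x for x in g[v,p[0]-20:p[0]+21:1]))
```

```text
t 18.45 tcp [ 0.4746 -0.024   0.1878] zyaw -14.43 xdown [ 0.001 -0.    -1.   ] q [-0.05  0.21 -0.37  0.98  0.    1.77] gap 0.0203 F [ 0.5  0.1 -0.2]
turn 0 shift before turn [16.8 -0.   0.9] after turn [16.8 -0.   0.9]
ring about [320 228] hole [322.74402429 219.73488148]
[322.46324503 227.13609272] 42 [339. 204.] 1
ring both [ 0.47525536 -0.02444521  0.12913726] [ 0.01407622 -0.13741504  0.55620518 -0.2305291 ] z off 0.05849736509038314
202  173 172 174 176 177 177 175 171 170 170 173 175 177 176 176 175 176 174 173 173 174 174 174 173 172 173 176 175 176 176 176 176 174 175 176 177 176 177 176 176 177
205  174 173 174 175 176 176 174 173 170 169 171 174 175 175 174 174 175 174 174 174 173 174 173 173 173 173 174 176 176 177 176 175 174 173 174 176 176 175 177 178 177
208  177 172 173 173 176 176 175 174 171 168 169 172 174 176 174 174 173 174 169 166 164 161 162 161 162 163 168 171 175 177 177 175 174 173 174 176 196 208 207 209 237
211  177 174 174 174 174 175 176 175 171 168 167 170 172 171 156 138 143 170 177 127  80  82  81  80  80  79  96 170 182 151 140 157 170 173 173 175 19
[... 669 characters left out ...]
 194 237 247 247 247 247
226  246 247 247 246 247 246 246 246 247 246 243 230 198 142 102 106 124 137 107  91  96  96  97  95  95  93  91 109 136 130 109  96 115 174 207 238 248 247 247 247 247
229  246 247 247 247 246 246 246 246 246 246 246 246 240 226 209 164 117  92 107 114  93  83  83  82  79  84 117 112 105 128 156 194 217 234 246 247 247 247 247 247 247
232  246 246 247 247 246 246 246 246 246 246 246 246 246 246 246 245 239 203 125  80  82  82  82  81  80  78  73  95 185 229 244 248 247 247 247 247 247 247 247 247 248
235  245 246 247 247 246 246 246 246 246 246 246 246 246 246 247 246 246 233 155  80  82  82  82  82  79  78  73 101 225 247 247 247 247 247 248 247 247 247 247 247 247
```

Run:
```python
from fit import *
a=cv2.imread('pics/p1w.png').astype(int);g=a.max(2)
print('p1w tip');
for v in range(192,206): print(v,g[v,313:334])
R_=a[:,:,2]-np.maximum(a[:,:,0],a[:,:,1]);print('p1w red')
for v in range(218,240): print(v,R_[v,314:333])
W=pickle.load(open('pics/p1.pkl','rb'));t=np.array([.4768,-.025,.2628])
for n,f in(('tip',lambda X:proj(W,X-[0,-.003,.1264])),('ring',lambda X:ringc(W,X-[0,0,.0614]))):
    print(n,f(t),'per mm y',f(t+[0,.001,0])-f(t),'z',f(t+[0,0,.001])-f(t))
for k in(1,2):
    b=cv2.imread(f'pics/p{k}s.png').astype(int);q=b[:,:,2]-b[:,:,:2].max(2)
    v0=(172,198)[k-1];print('scene red',k)
    for v in range(v0,v0+13): print(v,q[v,334:346],b[v,336:344].max(1))
```

```text
p1w tip
192 [147 160 160 156 155 169 183 191 186 177 176 166 158 159 159 159 142 185
 237 248 248]
193 [142 157 161 160 158 159 159 159 159 159 159 159 158 159 158 154 141 185
 237 247 248]
194 [135 146 160 159 158 159 159 159 158 157 158 157 158 159 159 136 155 206
 239 248 248]
195 [142 135 157 158 159 159 158 158 158 158 159 158 159 159 153 122 166 229
 245 248 247]
196 [172 120 139 152 157 158 158 158 158 159 157 158 155 148 124 119 181 237
 248 247 248]
197 [205 142 108 124 143 152 155 157 158 158 153 150 135 108 114 147 216 244
 247 248 248]
198 [230 188 133 107 104 124 133 141 146 144 129 120 120 123 168 210 240 248
 248 248 247]
199 [242 230 200 160 138 116 102  96  93  88  82  88 134 182 220 241 248 248
 248 248 248]
200 [247 243 234 227 215 181 135  94  86  85  84  84 133 218 244 247 248 247
 247 248 248]
201 [247 246 247 243 237 229 178 101  83  82  81  79 121 222 246 248 248 248
 248 247 247]
202 [247 247 247 247 247 245 184  79  83  81  80  80  81 180 240 248 248 248
 247 248 248]
203 [246 247 246 247 248 248 192  81  82  82  83  79  81 177 239 248 247 247
 248 247 247]

[... 3464 characters left out ...]
 [-14 -14 -14 -14 -11  -3   0 -10 -23 -34 -22 -17] [253 250 226 183 167 209 218 217]
204 [-15 -14 -14 -12   5  50  41 -10 -14 -15 -14 -16] [254 249 210 187 185 239 250 250]
205 [-14 -14 -15 -13   2  38  30 -11 -14 -14 -14 -14] [255 251 213 187 184 242 254 255]
206 [-14 -15 -15 -15 -14 -10 -11 -14 -15 -14 -14 -14] [255 253 233 191 188 245 255 255]
207 [-14 -14 -15 -15 -15 -16 -15 -14 -14 -14 -14 -14] [255 251 230 194 197 245 254 255]
208 [-14 -14 -14 -14 -14 -15 -15 -14 -15 -15 -14 -14] [245 237 200 180 191 235 249 254]
209 [-14 -14 -14 -14 -14 -15 -16 -14 -14 -15 -14 -15] [194 187 169 173 176 200 228 250]
210 [-14 -13 -14 -13 -14 -15 -15 -15 -14 -14 -14 -14] [181 178 169 175 175 198 224 248]
```

>>> servo_tool --plan '[[[2,0.6,0],0],[[4,0,0],0],[[4,0,0],0],[[3,0,0],0],[[2,0,0],0],[[1,0,0],0],[[0,0,0],0],[[0,0,0],0],[[0,0,0],0],[[0,0,0],0]]'

```text
clock: 19.55
tcp_pos: [0.4744, -0.0234, 0.1714]
tcp_rot: [0.089, 0.701, -0.089, 0.702]
ft_force: [0.3, 0.3, -0.4]
finger_gap: 0.0207
```

```bash
cat > chk.py <<'E'
from fit import *
import sys
k=sys.argv[1]
go([.4755,-.0242,.1714])
W=cam('wrist');S=cam('scene');a=imaging.get_image('wrist')[:,:,::-1];b=imaging.get_image('scene')[:,:,::-1]
pickle.dump(W,open(f'pics/p{k}.pkl','wb'));cv2.imwrite(f'pics/p{k}w.png',a);cv2.imwrite(f'pics/p{k}s.png',b)
H=np.array([.4755,-.0242,.11]);p=proj(W,H);c=p.astype(int);print('hole',p,'ring would be',ringc(W,H))
q=a.astype(int);q=q[:,:,2]-q[:,:,:2].max(2);r=q[c[1]-16:c[1]+14,c[0]-10:c[0]+11];print(r[::1])
w=np.where(r>15,r,0);yy,xx=np.mgrid[c[1]-16:c[1]+14,c[0]-10:c[0]+11];print('ring',(w*xx).sum()/w.sum(),(w*yy).sum()/w.sum())
i=cv2.resize(a[c[1]-40:c[1]+40,c[0]-40:c[0]+40],None,fx=6,fy=6,interpolation=cv2.INTER_CUBIC)
j=cv2.resize(b[180:240,315:365],None,fx=6,fy=8,interpolation=cv2.INTER_CUBIC)
cv2.imwrite(f'pics/pc{k}.png',np.hstack([i,j]));print(c,'scene hole',proj(S,H))
E
python3 chk.py 3
```

```text
t 19.55 tcp [ 0.4744 -0.0234  0.1714] zyaw -14.43 xdown [ 3.e-04 -1.e-04 -1.e+00] q [-0.05  0.23 -0.4   0.94 -0.    1.77] gap 0.0207 F [ 0.3  0.3 -0.4]
turn 0 shift before turn [ 0.  -0.5  1.2] after turn [ 0.  -0.5  1.2]
hole [323.22856219 229.27113588] ring would be [323.21161596 225.74026492]
[[-10 -10 -10  -9 -11  -9  -9  -8 -11 -11 -10 -10  -9  -9 -10  -9  -9  -9
  -10 -10 -11]
 [-10 -10 -10 -10 -10 -10 -10  -9 -10 -11  -9 -10  -8 -10 -10 -10 -11  -9
   -9  -9 -10]
 [-10 -11  -9 -11 -11 -10  -9 -10 -10 -10 -10 -11  -9  -9  -9 -10 -10  -9
  -10  -9  -8]
 [-10 -10 -10 -10 -10 -10 -10 -10  -9 -10 -10  -9 -10  -9 -10 -10  -9 -10
  -10  -9  -9]
 [-10  -9 -10 -10 -10  -9  -9 -10  -8  -7  -9  -7  -9 -10 -10 -11  -9 -11
  -10 -10  -9]
 [-10  -9  -9 -11  -9  -7  -7  -7  -4  -5  -4  -5  -6  -7  -8  -9 -10 -10
  -10  -9 -10]
 [ -9  -9  -9  -9 -10  -8  -4  -3  -4  -4  -3  -5  -4  -4 -10 -13 -11 -10
  -10 -10 -10]
 [ -9 -10 -10 -12 -16 -11  -5  -4  -5  -4  -4  -3  -4  -3 -12 -17 -17 -13
  -10  -8 -10]
 [-10 -10 -15 -16 -17 -12  -5  -2  -4  -4  -4  -5  -4  -4 -10 -15 -16 -17
  -15 -11  -8]
 [
[... 1258 characters left out ...]
 -8  -9  -5  -3  -3  -4  -5  -8 -13 -16 -10  -5 -10 -11  -7
   -6  -5  -5]
 [ -9  -6  -6  -8 -12 -16 -21 -24 -27 -29 -40 -51 -60 -44 -20 -11  -6  -5
   -6  -6  -8]
 [-13 -16 -23 -38 -49 -60 -80 -87 -87 -85 -83 -85 -85 -83 -74 -43 -27 -18
  -12  -9 -11]
 [-27 -56 -84 -84 -85 -84 -83 -85 -84 -84 -83 -85 -84 -85 -85 -84 -83 -71
  -39 -16 -11]
 [-53 -82 -82 -84 -85 -84 -86 -84 -84 -84 -85 -82 -85 -83 -83 -83 -81 -81
  -81 -80 -66]
 [-82 -84 -86 -83 -83 -83 -83 -84 -85 -85 -85 -86 -83 -85 -84 -83 -81 -82
  -80 -79 -79]
 [-83 -81 -85 -85 -85 -83 -86 -84 -85 -85 -85 -86 -84 -86 -82 -81 -82 -82
  -81 -80 -81]]
ring 322.6617925805578 227.43975088004333
[323 229] scene hole [339.33991837 209.64887364]
```

View pics/pc3.png

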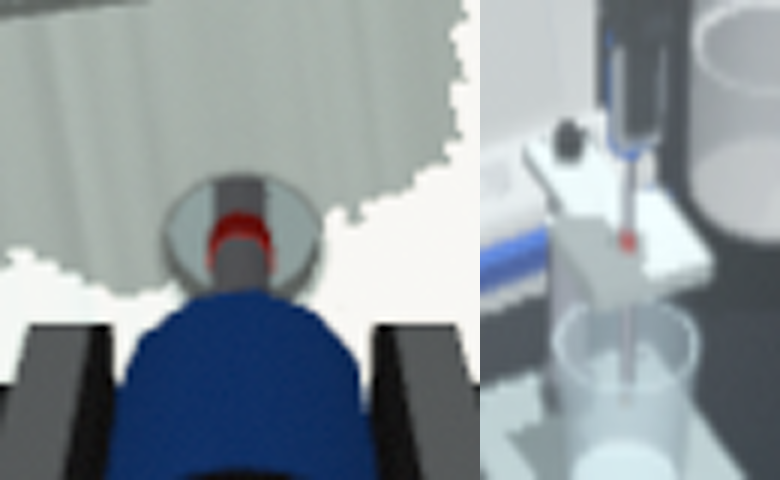

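The wrist crop shows the stem inside the hole, centred left to right, with the ring about 1 mm toward the head side of the hole's centre. The scene crop shows the ring at the plate's surface near (628,241), which is about (339.6,209.7) in the full image.

```bash
python3 - <<'E'
from fit import *
S=cam('scene')
for k,X in((1,[.4768,-.025,.2014]),(2,[.4756,-.0245,.1264]),(3,[.4753,-.0245,.1100])):
    b=cv2.imread(f'pics/p{k}s.png').astype(float);q=b[:,:,2]-b[:,:,:2].max(2)
    p=ringc(S,np.array(X));c=np.round(p).astype(int);r=q[c[1]-4:c[1]+5,c[0]-4:c[0]+5];r=r-np.median(r);w=np.where(r>8,r,0)
    yy,xx=np.mgrid[c[1]-4:c[1]+5,c[0]-4:c[0]+5];print(k,'pred',p,'meas',(w*xx).sum()/w.sum(),(w*yy).sum()/w.sum(),'px per mm z',ringc(S,np.array(X)+[0,0,.001])-p)
print('cap',proj(S,[.4747,-.0242,.122]),339.34,205.6,'screw',proj(S,[.5395,-.0316,.12]),(215-.5+368.5/3.2,180-.5+55.5/3.2))
E
python3 - <<'E'
# plate outline in scene without probe near (initial picture): print edge-fit corners
import cv2,numpy as np
b=cv2.imread('pics/p1s.png');g=b.min(2)
print(g[196:222,325:356:2])
E
```

```text
1 pred [339.80625516 178.7221185 ] meas 339.89073634204277 178.14251781472683 px per mm z [ 0.00536435 -0.35338814]
2 pred [339.49217792 204.62098541] meas 339.2836363636364 204.31636363636363 px per mm z [ 0.00505573 -0.33199506]
3 pred [339.46826162 210.07389893] meas 339.097995545657 209.76169265033408 px per mm z [ 0.0050186  -0.32759001]
cap [339.55665531 205.82876278] 339.34 205.6 screw [329.6649708  196.25872719] (329.65625, 196.84375)
[[220 162  96 124 198 226 226 173 197 119  83  82 103 150 157 161]
 [211 144  94 103 190 219 227 175 199 137  82  83 103 149 157 166]
 [236 146  89 104 224 218 229 178 200 150  84  81 104 151 164 178]
 [239 172 109 136 234 229 229 178 199 182  87  82 105 158 177 187]
 [233 207 176 195 237 237 230 181 199 201  89  81 108 169 185 188]
 [210 236 233 234 237 238 231 209 207 201  88  82 110 178 187 187]
 [172 232 238 237 237 238 236 209 205 189  93  81 106 179 186 187]
 [187 214 237 237 237 237 238 217 205 184 133  84  96 177 186 189]
 [218 171 234 238 237 236 239 233 234 235 200  98  91 172 186 189]
 [213 148 224 238 238 236 240 239 239 240 234 144 
[... 389 characters left out ...]
 235 239 237 236 230 127  72]
 [ 89 142 158 189 231 240 201 188 237 238 237 237 233 229 158  72]
 [114 143 153 163 192 232 197 199 238 236 234 229 206 183 134  72]
 [165 143 156 153 174 192 192 223 232 221 205 181 173 163 122  72]
 [171 144 156 151 165 178 179 203 197 180 174 163 156 123  88  71]
 [150 144 157 150 154 175 173 177 174 170 159 124  96  79  73  69]
 [ 97 143 159 156 151 172 170 168 163 165 128  95  77  71  70  71]
 [ 85 143 166 175 153 165 158 152 148 146 149 124  90  74  71  71]
 [ 85 144 181 165 144 146 145 146 145 143 142 145 130  79  72  73]
 [ 85 151 177 159 141 142 143 145 145 142 140 136 161  91  74  74]
 [ 84 168 169 158 140 142 144 145 146 143 140 134 134 110  74  74]]
```

Scene residuals put the ring at most about 1 mm high. I'll make small trims: 0.5 mm down, +0.8 mm in y, +0.3 mm in z.

>>> servo_tool --plan '[[[0.5,0.8,0.3],0],[[0,0,0],0],[[0,0,0],0],[[0,0,0],0],[[0,0,0],0],[[0,0,0],0]]'

```text
clock: 20.25
tcp_pos: [0.4748, -0.0226, 0.1708]
tcp_rot: [0.089, 0.702, -0.089, 0.702]
ft_force: [-0.8, 0.6, -0.3]
finger_gap: 0.0206
```

```bash
python3 chk.py 4 | grep -v '\[\?\[ *-\|^ *-'
python3 - <<'E'
from h import *
im=imaging.get_image('top')
h=cv2.cvtColor(im,cv2.COLOR_RGB2HSV)
m=cv2.inRange(h,(5,150,120),(20,255,255));n,l,s,ce=cv2.connectedComponentsWithStats(m)
T=cam('top')
print([(ce[i].round(1),s[i,4],atz(T,ce[i],.016).round(3)) for i in range(1,n) if s[i,4]>8])
print(ctrl.get_obs())
E
```

```text
hole [322.96284413 230.79834208] ring would be [322.95737309 227.26709691]
ring 322.64991939817304 227.44223535733477
[322 230] scene hole [339.33991837 209.64887364]
[(array([244.9, 194.1]), np.int32(89), array([0.552, 0.233, 0.016])), (array([400.8, 221.9]), np.int32(18), array([ 0.471, -0.218,  0.016]))]
{'clock': 20.4, 'qpos': array([-4.77164185e-02,  2.26885493e-01, -4.01368337e-01,  9.42555495e-01,
       -1.10426876e-05,  1.77492544e+00]), 'qd': array([ 0.00100148,  0.00127257, -0.00078148, -0.00046146, -0.00071383,
        0.00188045]), 'joint_efforts': array([ 1.59380328e-03, -3.67967749e+01,  2.34882832e+01,  1.22072575e-03,
       -2.46066948e-04,  4.75927368e-05]), 'tcp_pos': array([ 0.47481367, -0.02267695,  0.17080533]), 'tcp_rot': array([ 0.08880146,  0.70151233, -0.08880997,  0.70150377]), 'ft_force': array([ 0.02231671,  0.53879276, -0.52997564]), 'torque': array([0.02268393, 0.01247724, 0.00950141]), 'finger_gap': 0.020814712966254423}
```

```bash
python3 -c "
from plant import ctrl
print(ctrl.job_done())"
```

```text
the job is handed in; nothing more can be done
None
```

I put the orange cap in the white dish and lowered the blue probe upright into the guide hole. I handed the job in at about 20.4 s with the probe still gripped.

**Last checks that passed**
- **Cap:** the top camera showed an orange spot in the dish area, near (0.471, -0.218).
- **Centring:** in the wrist view the ring lay within about 0.3 px (roughly 0.2 mm) of where it should be for a centred probe with the ring level.
- **Contact:** the wrist force was under 1 N, within noise, and the finger opening was steady.

**Checks that disagreed**
- **Ring height:** before the last trim, the scene camera put the ring 0 to 1 mm high. I lowered the probe 0.5 mm and shifted it 0.8 mm along the tool's y.
- **Height against position:** the wrist view alone cannot tell ring height from position along the tool's y. I took the height from the grasp, with the probe hanging in the rack, and estimate it is good to about ±1 mm.
- **Top camera:** it read the cap on the stand about 4 mm off from the wrist camera, so I relied on the wrist camera.
- **Finger opening:** it read about 2 mm less than the cap and about 1.4 mm less than the probe head. Both held firmly.

I did not re-measure the yellow probe and the vials at the end. The path was planned to pass clear of the yellow probe.

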